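# Find the hidden catch of the cash box and press it

### The job

The grey cash box on the fruit-packing bench opens by a hidden catch: one of the five square plates in its flat top is really a push-plate, lying just below the surface. Feel along the row with the fingertips to find it and press it fully in, so that the coin lid pops up, then take the hand away and leave the lid open. Do not touch the lid, and leave the fruit and the other things on and around the box where they stand.

Things in the scene. Friction and masses are not known exactly. Their poses are not given: they have to be found in the camera images.
- cashbox: Low grey painted steel cash box, 190 x 420 x 60 mm, fixed to the bench; flat top with five square plates in a row and, beyond them, the coin lid. Origin at the centre of its underside; y along its length, x across it towards the coin lid, z up. The four blank plates are rigid, level with the top and have two tiny screw heads each; the push-plate may be any of the five: see or feel which.
- panel (a point): Middle of the row of five plates, at the height of the box's flat top (60 mm above the bench); axes as those of the box. The plates are centred at y = -132, -66, 0, 66 and 132 mm in this frame, all at x = 0. Each is 56 x 56 mm in a 60 x 60 mm opening, of the same grey steel as the box.
- catch (a joint): Travel of the push-plate, in m: 0 as found, 0.008 fully in. A plain plate without screw heads; its face lies 3 mm below the box's top at 0, 11 mm below it when fully in. It moves straight down, resists with about 3 to 5 N, ends on a hard stop and stays where it is left (no spring back). It raises the coin lid by a linkage, in proportion.
- lid (a joint): Opening angle of the coin lid, in rad: 0 shut and flush, 0.6 with the push-plate fully in. A grey steel flap, 61 x 138 x 4 mm, hinged along its far edge (x = 120 mm in the frame of panel), free edge at x = 59 mm, from y = -69 to 69 mm. That edge rises to about 35 mm above the box's top. Not to be touched.
- lid_edge (a point): Middle of the free edge of the coin lid, on its upper face (moves with the lid).
- mango_a: Bystander: mango standing on the bench behind the box, 84 mm across, 107 mm tall; origin at the centre of its underside.
- mango_b: Bystander: another such mango behind the box; origin at the centre of its underside.
- mango_c: Bystander: another such mango beside the box's right end; origin at the centre of its underside.
- tin: Bystander: plain metal tin with a lid, 76 mm across, 92 mm tall, beside the box's left end; origin at the centre of its underside.
- marker: Bystander: marker pen lying on the bench in front of the box, 135 mm long, 15 mm thick; origin at the underside near its middle, y along the pen.
- label_roll: Bystander: paper label roll, 54 mm across, 25 mm tall, standing on the box's top beside the lid; origin at the centre of its underside.
- weight: Bystander: brass scale weight, 38 mm across, 42 mm tall, standing on the box's top on the lid's other side; origin at the centre of its underside.

How it is judged:
By the outcome, as a careful person would: the job done as asked, in the order asked, and still so for the second after the job is handed in, with the robot touching nothing.
It also fails if it takes over 51 s, if anything falls off the work surface, if the arm or the gripper's body presses on something with over 40 N, if the wrist force passes 120 N, or if a joint passes its speed limit or range.

### The arm

A 6-joint arm with a two-finger parallel gripper is mounted at the origin on the work surface. World frame = base frame: x ahead of the robot, y to its left, z up, the work surface at z = 0. Lengths are in mm, angles in rad, forces in N, time in s.
With the tool pointing down it reaches from about 300 to 775 mm from the base axis. Payload 14.6 kg.
Tool frame: the origin (TCP) lies between the finger pads; the fingertips stand 8 mm ahead of it and the grasp point (between the pads) lies 11 mm behind it; y points along the fingers, x is the direction in which the jaws open and shut, and the axes are right-handed (so a half turn about y gives the same grasp; the last joint's range is limited). The gripper opens to 94 mm and grips with 3 to 60 N. Pads are 16 mm wide; open, the fingers measure 119 mm over their backs; the gripper's body (75 mm by 177 mm) begins 78 mm behind the grasp point.
Start: joints at [1.172, 0.3, 1.521, -0, 1.321, -0.067], TCP at [179.157, 519.992, 213.446] pointing down, gripper open.
Joint ranges: [-3.03, 3.03], [-0.79, 2.21], [0.23, 2.52], [-1.04, 4.18], [0, 3.07], [-2.55, 2.55]. Speed limits (rad/s): [2.22, 2.22, 2.57, 3.14, 3.14, 3.14].

### API

Orientations are given as [roll, pitch, yaw] about the fixed x, y, z axes, in that order (R = Rz(yaw) Ry(pitch) Rx(roll)).
In Python, from cell import read_state, imaging, order gives the robot as it stands. The module is installed in compiled form; this text tells all that it offers.
- The arm moves only by the shell command python3 -m handwheel 'ROWS' [FORCE]. ROWS is JSON, a list that holds one entry, the list of rows, each a list of 7 numbers: the shift along the tool's x, y, z in mm, then the turn, a rotation vector about the tool's x, y, z in degrees, then the opening, from -1 (shut) to 1 (fully open), so that 0 is half open. A call has 1 to 5 rows; each row is the pose to reach, as a shift and turn from the pose measured when the call began, along the tool's axes at that moment; what a row does not reach only later rows make up. A row lasts 1/12 s, in which the tool goes at most 41.7 mm and 7.16 degrees, less where a joint would pass 70% of its speed; a pose out of reach is approached as far as the arm can. A call with a gripper value outside its range is refused whole. The fingers move at their own pace and stop on an object; FORCE is the grip in N (left out, the last holds). Time passes only in rows, so rows that repeat a pose let the fingers close. It gives the time, the measured TCP pose, the force and the opening at its end, in the units of the state.
- read_state(): the state, without advancing time (a new reading comes with each control period).
- imaging.camera(name): name is "scene" or "top" or "wrist"; returns (picture, depth): 400x640x3 uint8, red, green, blue; 400x640 float32, mm along the optical axis (not along the pixel's ray), 0 where there is no reading.
- imaging.get_calibration(name): a dict with "mtx" (3x3 intrinsics, pixels), "dist" ([k1, k2, p1, p2, k3] as OpenCV has them; the pictures are not rectified), "world_from_camera" (4x4, takes a point from camera to world coordinates); the wrist camera has in their place "hand_eye" (4x4, takes a point from camera to tool coordinates, whose origin is the TCP and whose axes are the tool frame's). Camera axes: x right, y down, z forward; pixel columns grow to the right and rows downward; lengths in mm; the calibration is good to about 2 mm. A picture is of the moment at which its call begins: read the wrist's pose just before it. get_calibration takes no time and is no camera call.
- order.sign_off(): hands the job in, once; it reports no verdict.
The state is a dict: "clock": time; "joints": joint angles; "qd": joint speeds; "effort": joint torques, N m; "eef_pos": TCP position; "eef_rot": TCP orientation; "wrist_force": force on the tool from outside, world axes, zero at the start; "moment": the same for the moment, N m; "finger_gap": finger opening in mm.
Only numpy, scipy, OpenCV 4.12 (cv2) and the standard library are available. Lean on these libraries where they do the work, as an engineer would, in place of code of your own. Each camera call takes 0.05 s, during which the arm holds its last target.

## Working session

There is one attempt and no reset: what is moved stays moved. The work goes in short steps, Python scripts to look and compute and a shell command to move; the robot and the scene stay as the last step left them, time stands still between calls to the robot, and variables do not carry over. Pictures are saved under pics/ and viewed, and the job is handed in when it is done.

```bash
mkdir -p pics; cat > h.py <<'E'
import numpy as np, cv2
from cell import read_state, imaging, order
E
python3 - <<'E'
from h import *
s=read_state();print({k:np.round(v,3).tolist() for k,v in s.items()})
for n in("scene","top"):
    p,d=imaging.camera(n);cv2.imwrite(f"pics/{n}0.png",p[:,:,::-1]);np.savez(f"{n}0.npz",p=p,d=d)
    c=imaging.get_calibration(n);print(n,c)
print(imaging.get_calibration("wrist"))
E
```

```text
{'clock': 0.0, 'joints': [1.172, 0.3, 1.522, -0.0, 1.321, -0.067], 'qd': [-0.001, -0.001, 0.001, 0.0, -0.001, -0.0], 'effort': [-0.005, -53.183, -35.272, 0.071, 0.025, -0.0], 'eef_pos': [179.076, 519.76, 212.867], 'eef_rot': [-1.571, 0.001, 1.239], 'wrist_force': [0.462, -0.338, -0.337], 'moment': [0.01, 0.024, 0.017], 'finger_gap': 93.911}
scene {'mtx': array([[400.09496331,   0.        , 320.62305166],
       [  0.        , 400.09496331, 198.35735248],
       [  0.        ,   0.        ,   1.        ]]), 'dist': array([0.02319303, 0.        , 0.        , 0.        , 0.        ]), 'world_from_camera': array([[ 9.08740559e-01,  3.22110342e-01, -2.65396919e-01,
         9.00092449e+02],
       [ 4.17186330e-01, -7.19471551e-01,  5.55262328e-01,
        -5.62821164e+02],
       [-1.20897943e-02, -6.15309365e-01, -7.88193011e-01,
         9.18484352e+02],
       [ 0.00000000e+00,  0.00000000e+00,  0.00000000e+00,
         1.00000000e+00]])}
top {'mtx': array([[517.59064733,   0.        , 323.44025611],
       [  0.        , 517.59064733, 198.29245043],
       [  0.        ,   0.        
[... 362 characters left out ...]
38088049e+03],
       [ 0.00000000e+00,  0.00000000e+00,  0.00000000e+00,
         1.00000000e+00]])}
{'mtx': array([[288.35133727,   0.        , 324.87586305],
       [  0.        , 288.35133727, 204.5948654 ],
       [  0.        ,   0.        ,   1.        ]]), 'dist': array([-0.03263747,  0.        ,  0.        ,  0.        ,  0.        ]), 'hand_eye': array([[ 9.99999819e-01, -3.17893650e-04,  5.09994579e-04,
        -2.94748280e-01],
       [-5.79358013e-04, -2.84486017e-01,  9.58680015e-01,
        -1.70581906e+02],
       [-1.59671963e-04, -9.58680137e-01, -2.84486149e-01,
         8.17588473e+01],
       [ 0.00000000e+00,  0.00000000e+00,  0.00000000e+00,
         1.00000000e+00]])}
```

View pics/scene0.png

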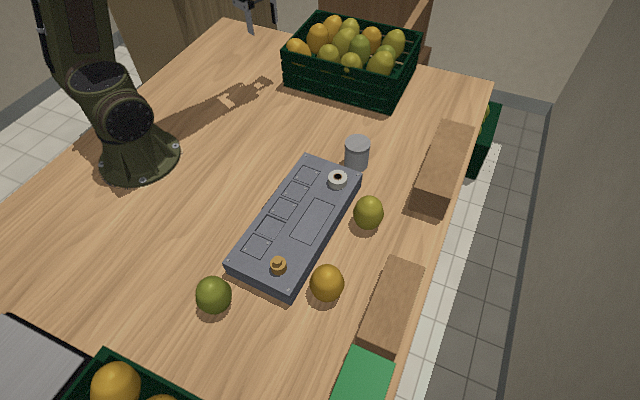

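View pics/top0.png

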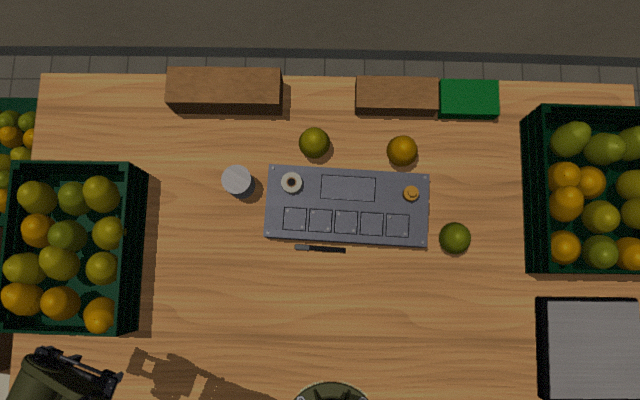

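The scene view shows the box from about (262,275) to (335,165). In the top view its five plates run from (294,219) to (397,226), with the marker just in front at (320,248). I'll zoom in and locate it.

```bash
cat >> h.py <<'E'
def ray(n,uv,z):
    c=imaging.get_calibration(n);T=c["world_from_camera"]
    q=cv2.undistortPoints(np.array(uv,float).reshape(-1,1,2),c["mtx"],c["dist"]).reshape(-1,2)
    r=np.c_[q,np.ones(len(q))]@T[:3,:3].T;o=T[:3,3]
    return o+r*((z-o[2])/r[:,2])[:,None]
def proj(n,P,T=None):
    c=imaging.get_calibration(n);T=c["world_from_camera"] if T is None else T
    Ti=np.linalg.inv(T);P=np.array(P,float).reshape(-1,3)
    return cv2.projectPoints(P,cv2.Rodrigues(Ti[:3,:3])[0],Ti[:3,3],c["mtx"],c["dist"])[0].reshape(-1,2)
E
python3 - <<'E'
from h import *
p=np.load("top0.npz")["p"][150:260,255:440];cv2.imwrite("pics/topz.png",cv2.resize(p[:,:,::-1],None,fx=4.3,fy=4.3,interpolation=cv2.INTER_CUBIC))
p=np.load("scene0.npz")["p"][145:310,215:370];cv2.imwrite("pics/scz.png",cv2.resize(p[:,:,::-1],None,fx=3.6,fy=3.6,interpolation=cv2.INTER_CUBIC))
E
```

```text
(no output)
```

View pics/topz.png

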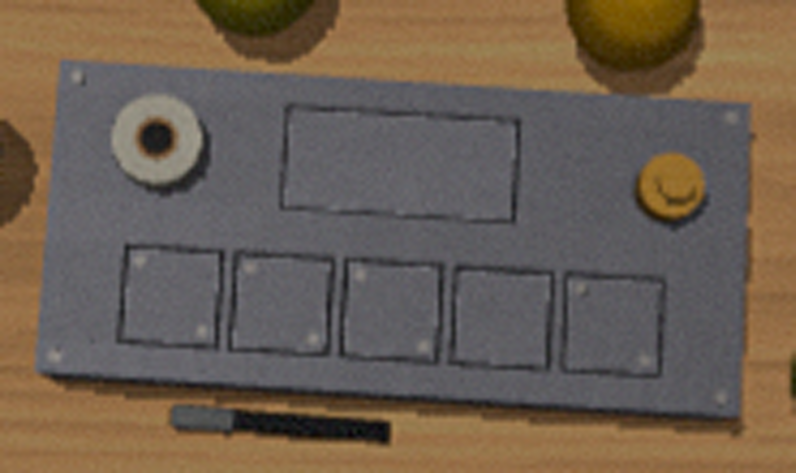

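View pics/scz.png

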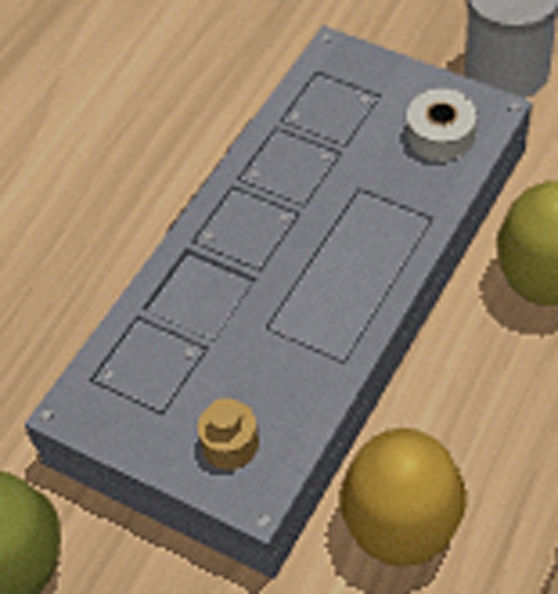

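The fourth plate from the left, at panel y = -66, has no screw heads, and both views show it slightly sunken. Next I'll triangulate it.

```bash
python3 - <<'E'
from h import *
f=lambda a,s,o:(np.array(a,float)+.5)/s-.5+np.array(o)
# plate outlines, order far-left, far-right, near-right, near-left (top view)
t={132:[(126,245),(224,250),(218,346),(119,341)],66:[(235,251),(333,257),(330,355),(230,350)],0:[(345,258),(443,264),(439,362),(340,355)],-66:[(455,266),(553,272),(549,370),(450,363)],-132:[(566,273),(664,278),(660,376),(560,369)]}
s={132:[(379,95),(331,146),(282,118),(318,73)],0:[(298,213),(262,269),(192,243),(238,188)],-66:[(252,291),(210,340),(145,306),(192,251)],-132:[(207,348),(165,411),(92,381),(140,318)]}
for n,D,sc,o in(("top",t,4.3,(255,150)),("scene",s,3.6,(215,145))):
    ks=sorted(D);W=np.array([ray(n,f(D[k],sc,o),60).mean(0) for k in ks])
    A=np.polyfit(ks,W[:,:2],1);print(n,"panel",A[1],"ydir",A[0],np.linalg.norm(A[0]),"plate-66",A[1]-66*A[0],"yaw",np.arctan2(-A[0][0],A[0][1]));print(W.round(1).tolist())
# triangulate plate -66 centre
c=[f(t[-66],4.3,(255,150)).mean(0),f(s[-66],3.6,(215,145)).mean(0)]
P=[];U=[]
for n,u in zip(("top","scene"),c):
    k=imaging.get_calibration(n);P.append(np.linalg.inv(k["world_from_camera"])[:3]);U.append(cv2.undistortPoints(u.reshape(1,1,2),k["mtx"],k["dist"]).reshape(2,1))
X=cv2.triangulatePoints(P[0],P[1],U[0],U[1]);print("tri",(X[:3]/X[3]).ravel())
for n in("top","scene"):
    d=np.load(n+"0.npz")["d"];u=c[0 if n=="top" else 1]
    k=imaging.get_calibration(n);q=cv2.undistortPoints(u.reshape(1,1,2),k["mtx"],k["dist"]).ravel()
    z=np.median(d[int(u[1])-2:int(u[1])+4,int(u[0])-2:int(u[0])+4]);print(n,"depth pt",(k["world_from_camera"]@[q[0]*z,q[1]*z,z,1])[:3])
from scipy.spatial.transform import Rotation as R
S=read_state();r=R.from_euler('xyz',S["eef_rot"]).as_matrix();print(r.round(3));tgt=np.array([*ray("top",[c[0]],60)[0][:2],130]);print(r.T@(tgt-S["eef_pos"]))
E
```

```text
top panel [529.8214655  -27.72475102] ydir [0.0453189  0.99644262] 0.9974726589012624 plate-66 [526.83041832 -93.4899642 ] yaw -0.0454493685478728
[[524.0, -159.4, 60.0], [526.5, -93.3, 60.0], [530.0, -27.6, 60.0], [532.6, 37.9, 60.0], [535.9, 103.8, 60.0]]
scene panel [532.61299788 -28.87899139] ydir [0.02990364 0.99792031] 0.9983682560156506 plate-66 [530.63935794 -94.74173192] yaw -0.029956990782899744
[[527.8, -159.6, 60.0], [531.1, -96.6, 60.0], [533.7, -28.2, 60.0], [535.9, 103.0, 60.0]]
tri [527.72332228 -93.47572475  52.74370402]
top depth pt [526.81219335 -93.61800509  56.2164724 ]
scene depth pt [530.04055178 -95.2740598   56.90101266]
[[ 0.326 -0.    -0.945]
 [ 0.945 -0.001  0.326]
 [-0.001 -1.     0.   ]]
[-466.39426183   83.41638521 -528.09404814]
```

```bash
python3 - <<'E'
from h import *
d=np.load("top0.npz")["d"];k=imaging.get_calibration("top");T=k["world_from_camera"]
v,u=np.mgrid[0:400,0:640];q=cv2.undistortPoints(np.c_[u.ravel(),v.ravel()].astype(float).reshape(-1,1,2),k["mtx"],k["dist"]).reshape(-1,2)
z=d.ravel();P=(np.c_[q*z[:,None],z]@T[:3,:3].T+T[:3,3])[z>0]
a=np.array([179,520]);b=np.array([528.5,-94]);L=np.linalg.norm(b-a);e=(b-a)/L
w=P[:,:2]-a;s=w@e;n=w@[-e[1],e[0]]
for i in range(0,720,60):
    print(i,[round(P[(s>i)&(s<i+60)&(n>j)&(n<j+50),2].max(initial=0)) for j in(-150,-100,-50,0,50,100)])
E
```

```text
0 [9, 349, 526, 526, 507, 176]
60 [9, 534, 538, 525, 154, 154]
120 [9, 509, 9, 10, 9, 9]
180 [8, 9, 8, 9, 9, 8]
240 [9, 7, 9, 8, 9, 11]
300 [9, 7, 8, 7, 7, 7]
360 [9, 9, 9, 9, 9, 9]
420 [8, 7, 9, 9, 64, 67]
480 [8, 9, 7, 62, 67, 67]
540 [8, 10, 20, 68, 70, 69]
600 [8, 6, 69, 67, 67, 66]
660 [8, 66, 66, 67, 69, 68]
```

```bash
python3 -m handwheel '[[[-26,0,-30,0,0,0,-1],[-52,0,-60,0,0,0,-1],[-78,0,-90,0,0,0,-1],[-104,0,-120,0,0,0,-1],[-130,0,-150,0,0,0,-1]]]' 30
```

```text
clock: 0.52
eef_pos: [278.8, 346.3, 212.8]
eef_rot: [-1.571, 0.001, 1.24]
wrist_force: [0.9, 0.6, 0.9]
finger_gap: 64.3
```

```bash
python3 -m handwheel '[[[-26,0,-30,0,0,0,-1],[-52,0,-60,0,0,0,-1],[-78,0,-90,0,0,0,-1],[-104,0,-120,0,0,0,-1],[-130,0,-150,0,0,0,-1]]]'
python3 -m handwheel '[[[-26,0,-30,0,0,0,-1],[-52,0,-60,0,0,0,-1],[-78,0,-90,0,0,0,-1],[-104,0,-120,0,0,0,-1],[-130,0,-150,0,0,0,-1]]]'
cat >> h.py <<'E'
from scipy.spatial.transform import Rotation as R
def delta(t):
    S=read_state();r=R.from_euler('xyz',S["eef_rot"]).as_matrix();return (r.T@(np.array(t)-S["eef_pos"])).round(1)
E
python3 -c "
from h import *
print(delta([528.5,-94,110]))"
```

```text
clock: 0.93
eef_pos: [378.8, 172.7, 213.0]
eef_rot: [-1.571, 0.001, 1.24]
wrist_force: [1.8, 0.4, -0.5]
finger_gap: 30.9
clock: 1.35
eef_pos: [478.9, -1.1, 213.1]
eef_rot: [-1.571, 0.001, 1.239]
wrist_force: [0.7, 0.4, 0.4]
finger_gap: 0.7
[-71.6 103.1 -77.2]
```

```bash
python3 -m handwheel '[[[-24,0,-26,0,0,0,-1],[-48,0,-52,0,0,0,-1],[-71.6,0,-77,0,0,0,-1],[-71.6,0,-77,0,0,0,-1],[-71.6,0,-77,0,0,0,-1]]]'
python3 - <<'E'
from h import *
S=read_state();p,d=imaging.camera("wrist")
r=np.eye(4);r[:3,:3]=R.from_euler('xyz',S["eef_rot"]).as_matrix();r[:3,3]=S["eef_pos"]
T=r@imaging.get_calibration("wrist")["hand_eye"]
np.savez("w0.npz",p=p,d=d,T=T);im=p[:,:,::-1].copy()
y=np.array([0.0400,0.9992]);c=np.array([528.5,-94])
x=np.array([y[1],-y[0]])
for a,b in((-30,-30),(-30,30),(30,30),(30,-30),(0,0)):
    u=proj("wrist",[[*(c+a*x+b*y),60]],T)[0];cv2.circle(im,tuple(int(i) for i in u.round()),2,(0,0,255),1)
cv2.imwrite("pics/w0.png",im)
E
```

```text
clock: 1.77
eef_pos: [528.4, -94.9, 212.3]
eef_rot: [-1.569, 0.001, 1.237]
wrist_force: [-0.7, 0.2, 0.6]
finger_gap: 0.4
```

View pics/w0.png

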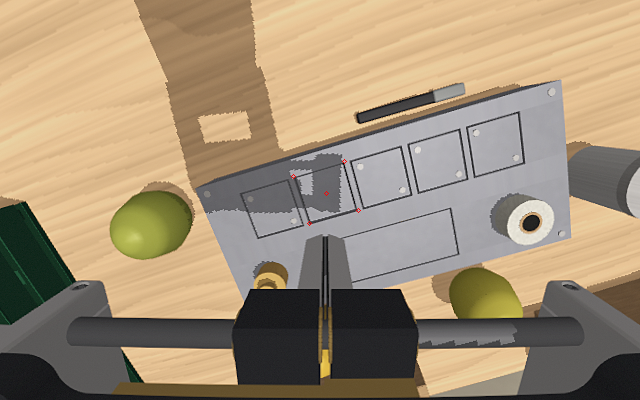

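The projected opening corners (red, around (292,177) to (358,210)) fall on the plain plate's outline, so the position is confirmed. Now I'll descend.

```bash
python3 -m handwheel '[[[0,30,0,0,0,0,-1],[0,60,0,0,0,0,-1],[0,90,0,0,0,0,-1],[0,120,0,0,0,0,-1],[0,130,0,0,0,0,-1]]]'
python3 -m handwheel '[[[0,4,0,0,0,0,-1],[0,7,0,0,0,0,-1],[0,9,0,0,0,0,-1],[0,11,0,0,0,0,-1],[0,12,0,0,0,0,-1]]]'
python3 -c "
from h import *
print(delta([528.5,-94,65]))"
```

```text
clock: 2.23
eef_pos: [525.7, -92.2, 79.0]
eef_rot: [-1.564, 0.002, 1.24]
wrist_force: [-0.5, 0.0, -1.0]
finger_gap: 0.3
clock: 2.65
eef_pos: [526.1, -92.3, 68.0]
eef_rot: [-1.566, 0.001, 1.24]
wrist_force: [-0.7, -1.1, -0.6]
finger_gap: 0.1
[-0.8  3.  -2.8]
```

Tip is at 60. Next I'll press down slowly.

```bash
python3 -m handwheel '[[[-0.8,1,-2.8,0,0,0,-1],[-0.8,2,-2.8,0,0,0,-1],[-0.8,3,-2.8,0,0,0,-1],[-0.8,4,-2.8,0,0,0,-1],[-0.8,4,-2.8,0,0,0,-1]]]'
python3 -m handwheel '[[[0,1,0,0,0,0,-1],[0,2,0,0,0,0,-1],[0,3,0,0,0,0,-1],[0,3,0,0,0,0,-1]]]'
```

```text
clock: 3.07
eef_pos: [528.8, -94.1, 64.1]
eef_rot: [-1.567, 0.001, 1.24]
wrist_force: [-0.1, 0.3, 1.8]
finger_gap: 0.6
clock: 3.4
eef_pos: [528.8, -94.1, 61.0]
eef_rot: [-1.567, 0.001, 1.24]
wrist_force: [0.1, -1.3, 0.6]
finger_gap: 0.4
```

```bash
python3 -m handwheel '[[[0,1,0,0,0,0,-1],[0,2,0,0,0,0,-1],[0,2,0,0,0,0,-1]]]'
python3 -m handwheel '[[[0,1,0,0,0,0,-1],[0,2,0,0,0,0,-1],[0,2,0,0,0,0,-1]]]'
```

```text
clock: 3.65
eef_pos: [528.8, -94.1, 58.7]
eef_rot: [-1.567, 0.001, 1.24]
wrist_force: [1.2, -1.4, 0.9]
finger_gap: 0.4
clock: 3.9
eef_pos: [528.9, -94.1, 57.2]
eef_rot: [-1.567, 0.001, 1.24]
wrist_force: [-1.9, 0.3, 9.5]
finger_gap: 0.4
```

```bash
cat >> h.py <<'E'
def snap(t):
    p,d=imaging.camera("scene");np.savez(f"{t}.npz",p=p,d=d);cv2.imwrite(f"pics/{t}.png",cv2.resize(p[145:310,215:370,::-1],None,fx=3.6,fy=3.6,interpolation=cv2.INTER_CUBIC))
E
python3 -c "
from h import *
snap('s1')"
```

```text
(no output)
```

View pics/s1.png

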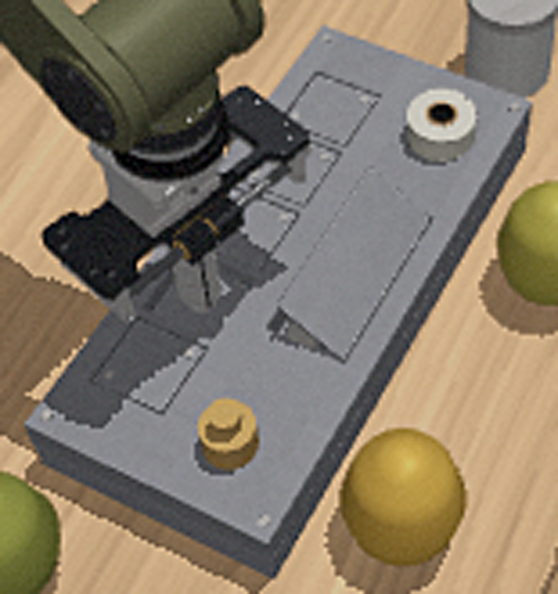

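The lid has risen: its near free corner moved from (268,326) to about (283,310). I'll press on until it meets the hard stop.

```bash
python3 -m handwheel '[[[0,0.6,0,0,0,0,-1],[0,1.2,0,0,0,0,-1],[0,1.2,0,0,0,0,-1]]]'
python3 -m handwheel '[[[0,0.7,0,0,0,0,-1],[0,1.4,0,0,0,0,-1],[0,1.4,0,0,0,0,-1]]]'
```

```text
clock: 4.2
eef_pos: [529.0, -94.1, 57.1]
eef_rot: [-1.567, 0.001, 1.24]
wrist_force: [-6.2, 0.3, 17.3]
finger_gap: 0.5
clock: 4.45
eef_pos: [529.0, -94.1, 57.0]
eef_rot: [-1.568, 0.001, 1.24]
wrist_force: [-8.4, 2.2, 22.4]
finger_gap: 0.5
```

It's on the hard stop: tip at z = 49 (11 mm below the top), and the force climbs with no further travel. Retreating straight up.

```bash
python3 -m handwheel '[[[0,-6,0,0,0,0,-1],[0,-20,0,0,0,0,-1],[0,-45,0,0,0,0,-1],[0,-75,0,0,0,0,-1],[0,-105,0,0,0,0,-1]]]'
python3 -m handwheel '[[[0,-30,20,0,0,0,-1],[0,-50,50,0,0,0,-1],[0,-60,85,0,0,0,-1],[0,-60,120,0,0,0,-1],[0,-60,150,0,0,0,-1]]]'
python3 -c "
from h import *
snap('s2');S=read_state();print(S['eef_pos'],S['wrist_force'],S['qd'].round(3) if hasattr(S['qd'],'round') else S['qd'])"
```

```text
clock: 4.87
eef_pos: [528.8, -93.9, 162.6]
eef_rot: [-1.566, 0.002, 1.24]
wrist_force: [-0.3, -0.3, 0.2]
finger_gap: 0.5
clock: 5.28
eef_pos: [385.4, -44.6, 223.4]
eef_rot: [-1.566, 0.001, 1.24]
wrist_force: [0.6, 0.3, 0.6]
finger_gap: 0.5
[382.15584757 -43.45044447 223.2030554 ] [ 1.36856513 -0.48802101  3.08693993] [-0.011  0.091 -0.084 -0.003 -0.005 -0.018]
```

View pics/s2.png

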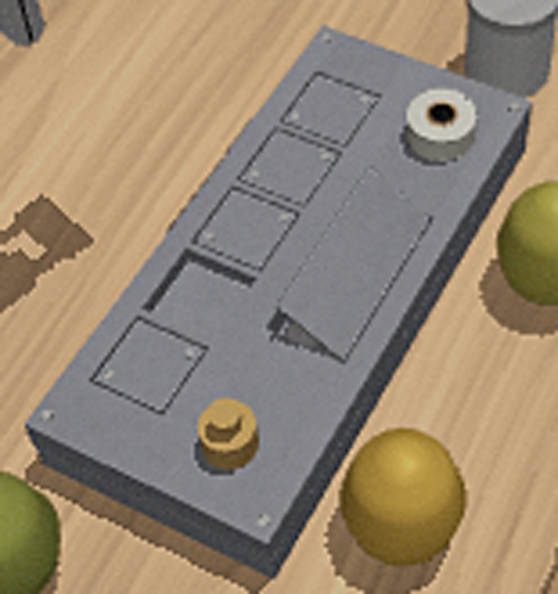

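The plate is now deeply sunk at (200,285) and the lid is raised. I'll check the lid angle and that nothing else moved.

```bash
python3 - <<'E'
from h import *
c0=np.array([531,-28.]);y=np.array([0.038,0.9993]);x=np.array([y[1],-y[0]])
im=cv2.imread("pics/s2.png")
for a,col in((0,(255,0,0)),(.5,(0,255,0)),(.6,(0,0,255))):
    P=[[*(c0+(120-61*np.cos(a))*x+s*y),60+61*np.sin(a)] for s in(-69,0,69)]
    u=(proj("scene",P)-[215,145]+.5)*3.6-.5;print(a,u.round().tolist())
    for q in u: cv2.circle(im,tuple(int(i) for i in q),4,col,1)
cv2.imwrite("pics/s3.png",im)
# height of lid from depth
d=np.load("s2.npz")["d"];k=imaging.get_calibration("scene");T=k["world_from_camera"]
v,u=np.mgrid[0:400,0:640];q=cv2.undistortPoints(np.c_[u.ravel(),v.ravel()].astype(float).reshape(-1,1,2),k["mtx"],k["dist"]).reshape(-1,2)
P=(np.c_[q*d.reshape(-1,1),d.ravel()]@T[:3,:3].T+T[:3,3])
X=(P[:,:2]-c0)@x;Y=(P[:,:2]-c0)@y
for lo in range(60,130,10):
    m=(X>lo)&(X<lo+10)&(abs(Y)<50);print(lo,m.sum(),np.median(P[m,2]) if m.any() else 0)
m=(abs(X)<20)&(abs(Y+66)<20);print("plate",np.median(P[m,2]));m=(abs(X)<20)&(abs(Y)<20);print("blank",np.median(P[m,2]))
p,_=imaging.camera("top");a=np.load("top0.npz")["p"]
D=np.hstack([a[110:270,210:480],p[110:270,210:480]])[:,:,::-1];cv2.imwrite("pics/cmp.png",cv2.resize(D,None,fx=1.48,fy=1.48))
E
```

```text
0 [[268.0, 326.0], [314.0, 255.0], [358.0, 189.0]]
0.5 [[274.0, 307.0], [321.0, 235.0], [366.0, 168.0]]
0.6 [[277.0, 305.0], [325.0, 232.0], [369.0, 165.0]]
60 21 92.3171247411741
70 148 90.97348521651617
80 156 84.52321286775162
90 150 77.5807564066746
100 150 70.2873866491181
110 174 62.98472769820438
120 108 59.4029902296698
plate 48.39325401218764
blank 59.44787464005276
```

View pics/s3.png

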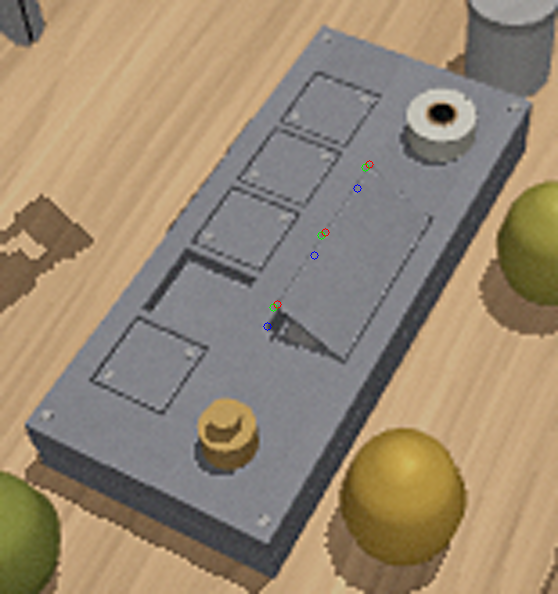

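View pics/cmp.png

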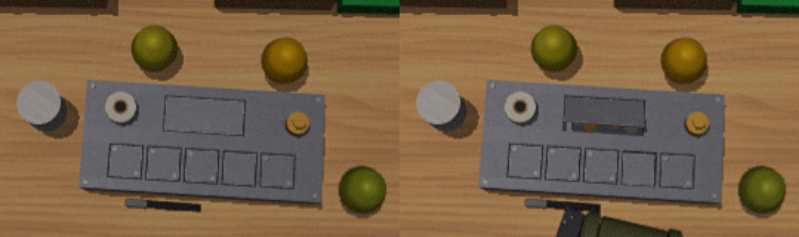

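Plate depth is 11 mm, lid slope is about 0.6 rad, and the bystanders haven't moved. I'll let the arm settle and hand in.

```bash
python3 -m handwheel '[[[0,0,0,0,0,0,-1],[0,0,0,0,0,0,-1]]]'; python3 -c "
from h import *
print(order.sign_off())"
```

```text
clock: 5.55
eef_pos: [384.9, -44.3, 223.7]
eef_rot: [-1.567, 0.001, 1.241]
wrist_force: [0.3, 1.3, -0.3]
finger_gap: 0.2
the job is handed in; nothing more can be done
None
```

The catch is the plate at panel y = -66 mm. I pressed it fully in, the coin lid popped up and stayed open, and the job was handed in at 5.6 s. I picked the plate out by sight rather than by feeling along the row: it has no screw heads and lies slightly sunken in both camera views.

- **Press:** I pushed with closed fingertips to the hard stop. The tip stopped 11 mm below the top, and the force rose to about 22 N with no further travel.
- **After withdrawing:** Depth readings put the plate 11 mm below its blank neighbour. The lid slopes at about 0.6 rad, which matches fully open.
- **Surroundings:** Before and after top views show the fruit, tin, roll and weight where they stood. The arm partly hides the marker in the last view, but the part that shows hasn't moved. The hand ended about 150 mm above the box, in front of it, touching nothing.
- **Not seen:** The expected 3–5 N resistance during the plate's travel did not show in the end-of-call force readings. They stayed under 2 N until the plate was nearly at the stop. The camera and depth checks show the plate did go fully in.

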